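# Surface pH check of an agar plate

## Robot

A 6-joint arm with a two-finger parallel gripper is mounted at the origin on a cart in front of the work surface, level with it; the furniture and walls round the work are solid. World frame = base frame: x ahead of the robot, y to its left, z up, the work surface at z = 0. Lengths are in m, angles in rad, forces in N, time in s.
With the tool pointing down it reaches from about 0.375 to 0.925 m from the base axis. Payload 5.7 kg.
Tool frame: the origin (TCP) lies midway between the tips of the shut fingers; the grasp point (between the pads) lies 19 mm behind it; z points along the fingers, y is the line along which they close (so a half turn about z gives the same grasp; the last joint's range is limited). The gripper opens to 85 mm and grips with 20 to 120 N. Pads are 22 mm wide; open, the fingers measure 114 mm over their backs; the gripper's body (76 mm by 85 mm) begins 54 mm behind the grasp point. The pads swing forward as they close: fully open they stand 13 mm farther back than shut.
Start: joints at [1.126, 0.359, 1.51, -0, 1.272, -0.115], TCP at [0.194, 0.568, 0.231] pointing down, gripper open.
Joint ranges: [-2.97, 2.97], [-1.01, 2.36], [0.21, 2.38], [-0.96, 4.11], [0.2, 2.71], [-2.98, 2.98]. Speed limits (rad/s): [2.39, 2.39, 3.14, 3.14, 3.14, 3.14].

## Interface

Orientations are given as a unit quaternion [x, y, z, w].
In Python, from workcell import bot, imaging gives the robot as it stands (bot), with the cameras (imaging).
- The arm moves only by the shell command python3 shift.py 'ROWS' [FORCE]. ROWS is a JSON list of rows, 1 to 8 of them, each of 7 numbers: the finger opening in m, then dx, dy, dz in m, then a rotation vector rx, ry, rz in rad; each row shifts and turns the commanded pose from where the row before left it, along the tool's axes as they then stand; what a row does not reach is not made up. A row lasts 1/8 s, in which the tool goes at most 0.0625 m and 0.188 rad, less where a joint would pass 70% of its speed; a pose out of reach is approached as far as the arm can. The fingers move at their own pace and stop on an object; FORCE is the grip in N (left out, the last holds). Time passes only in rows, so rows that do not move let the fingers close. It prints the time, the measured TCP pose, the force, the opening and the grip force at its end.
- bot.read_state(): the state, without advancing time (a new reading comes with each control period).
- imaging.camera(name): name is "side" or "top" or "wrist"; returns the picture (420x560x3 uint8, red, green, blue); there is no depth.
- imaging.camera_params(name): a dict with "vfov" (degrees; the focal length in pixels is half the picture's height over the tangent of half this angle, whatever the lens; pixels are square), "cx", "cy" (the principal point, pixels), "eye" and "attitude" of the camera in the world; the wrist camera has in their place "mount" (4x4, takes a point from camera to tool coordinates, whose origin is the TCP and whose axes are the flange's). Camera axes: x right, y down, z forward; pixel columns grow to the right and rows downward; lengths in m; the calibration is good to about 2 mm. A picture is of the moment at which its call begins: read the wrist's pose just before it. camera_params takes no time and is no camera call.
- bot.hand_in(): hands the job in; it is judged then, once.
The state is a dict: "clock": time; "joint_positions": joint angles; "dq": joint speeds; "joint_torque": joint torques, N m; "tool_pos": TCP position; "eef_rot": TCP orientation; "contact_force": force on the tool from outside, world axes, zero at the start; "ft_torque": the same for the moment, N m; "opening": finger opening in m; "gripper_force": force on a finger pad.
Only numpy, scipy, OpenCV 4.12 (cv2) and the standard library are available. Lean on these libraries where they do the work, as an engineer would, in place of code of your own. Each camera call takes 0.05 s, during which the arm holds its last target. There are 200 camera calls.

## Task

Check the surface pH of the small agar plate: lift the lid off the dish and set it, right way up, fully down over the ring of the lid stand, then take the cordless probe out of its storage pot and hold it upright with its flat tip inside the ring marked on the gel, pressing lightly so that the spring-loaded shaft goes in about half of its travel. Touch the gel nowhere but inside that ring, keep the dish in its stand, do not tip the lid over, and leave the other things on the bench alone. Finish while still holding the probe there, for the reading to settle.

Things in the scene. Friction and masses are not known exactly. Their poses are not given: they have to be found in the camera images.
- dish_stand: Fixed turned aluminium stand for the dish: foot 76 mm across and 8 mm high, stem 24 mm thick, round plate 57 mm across whose top is 30 mm above the bench with a 2 mm lip round it. Origin: centre of its foot on the bench, z up.
- lid_stand: Fixed aluminium stand like the dish's, but ending in an open white plastic ring, 53 mm outside (51 mm at its top), top 42 mm above the bench. The lid fits over the ring (2 mm play each side) and rests on its top; its origin is then 33.5 mm above the stand's. Origin: centre of its foot (76 mm across) on the bench, z up.
- dish: Clear plastic dish, 54 mm across, 13.5 mm high, 45 g, loose within the lip of dish_stand (0.75 mm play). Filled with set cream agar gel, whose surface is 7.5 mm above the dish's origin; the inside is 51 mm across and the rim stands 6 mm over the gel. Origin: centre of its underside (30 mm above the bench), z up.
- lid: Loose clear lid on the dish, 60 mm across, 10 mm high, wall and top 1.5 mm, about 14 g; its skirt hangs outside the dish (1.5 mm play). Take it from above by the skirt, lightly (under 10 N). Origin: centre of the plane of its lower rim (35 mm above the bench at the start), z up; its top is 10 mm above that.
- spot (a point): Centre of the marked spot on the gel's surface, a black pen ring of 22 mm inside diameter drawn on the dish and seen through the lid; 11 mm from the dish's centre along the dish's x, 37.5 mm above the bench.
- pot: Fixed grey storage pot for the probe: round, 46 mm across (foot 72 mm, 10 mm high), rim 85 mm above the bench, bore 21 mm. Origin: centre of its foot on the bench, z up.
- probe: Loose cordless probe, about 105 g, upright in the pot. Round white head with ribbed black grip, 27 mm across (31 mm over the lowest 8 mm), 61 mm high: grasp here. Below: steel sleeve 16 mm across, 12 mm long; 10 mm gap; 16 mm collar; 12 mm shaft with flat tip 68 mm below the origin. Origin: centre of the head's underside, resting on the pot's rim (85 mm above the bench); z up along the probe.
- tip (a point): Centre of the probe's flat tip, 12 mm across; moves with the shaft.
- shaft (a joint): How far the spring-loaded shaft has been pushed into the guide sleeve, in m: 0 relaxed, 0.010 fully in (the gap closed). Spring: about 0.5 N to start moving, then 0.3 N more per mm.
- timer: Bystander: white kitchen-type timer, 64 x 64 x 18 mm, loose. Origin: centre of its underside.
- marker: Bystander: black and white marker pen, 132 mm long, 16 mm thick, lying loose along its y. Origin: its middle, at its underside.
- dropper: Bystander: brown dropper bottle, 31 mm across, 94 mm high, loose. Origin: centre of its underside.
- spare_dish: Bystander: large closed culture dish, 91 mm across, 14 mm high, loose. Origin: centre of its underside.

How it is judged:
By the outcome, as a careful person would: the job done as asked, in the order asked, and still so for the second after the job is handed in, while the arm keeps its last pose, push and grip.
It also fails if it takes over 66 s, if anything falls off the work surface, if the arm or the gripper's body presses on something with over 40 N, if the wrist force passes 120 N, or if a joint passes its speed limit or range.

## Working session

There is one attempt and no reset: what is moved stays moved. The work goes in short steps, Python scripts to look and compute and a shell command to move; the robot and the scene stay as the last step left them, time stands still between calls to the robot, and variables do not carry over. Pictures are saved under pics/ and viewed, at most 10 in all, crops included, and the job is handed in when it is done.

```bash
ls; mkdir -p pics
python3 - <<'E'
from workcell import bot, imaging
import cv2,numpy as np
s=bot.read_state();print(s)
for n in("side","top","wrist"):
    print(n,imaging.camera_params(n))
ims=[imaging.camera(n) for n in("top","side")]
for n,i in zip(("top","side"),ims): cv2.imwrite(f"pics/{n}0.png",i[:,:,::-1])
E
```

```text
pics
shift.py
workcell.py
{'clock': 0.0, 'joint_positions': array([ 1.12590640e+00,  3.59509688e-01,  1.51146748e+00,  4.72404149e-06,
        1.27247960e+00, -1.15131236e-01]), 'dq': array([-5.23664183e-04,  8.15163699e-04, -1.32066484e-03, -1.56659509e-03,
        9.92983146e-05, -2.27428593e-04]), 'joint_torque': array([-7.28359064e-04, -5.27624345e+01, -2.78625029e+01, -1.99368928e-04,
        1.34273295e-02,  1.28535066e-05]), 'tool_pos': array([0.19401221, 0.56703505, 0.23043746]), 'eef_rot': array([ 1.64133928e-01,  9.86437624e-01, -8.95131216e-04, -2.59757623e-04]), 'contact_force': array([-0.33733977,  0.14893946, -0.87286606]), 'ft_torque': array([-0.001579  , -0.03697562,  0.01321869]), 'gripper_force': 0.0, 'opening': 0.08566355221566926}
side {'vfov': 46.95139988453479, 'cx': 281.1120241038813, 'cy': 211.28539373484892, 'eye': array([ 0.50255623, -0.84069134,  0.76723717]), 'attitude': array([ 0.90424583, -0.02626373,  0.00711871, -0.42614436])}
top {'vfov': 56.290792867817885, 'cx': 279.43986448928337, 'cy': 208.3159643729673, 'eye': array([ 0.38707585, -0.02388129,  1.02231867]), 'attitude': array([ 0.7077269 , -0.70356601,  0.04748927, -0.04315412])}
wrist {'vfov': 69.58612320862974, 'cx': 277.69786403982175, 'cy': 210.64048392369355, 'mount': array([[-1.83649088e-04, -9.61490260e-01, -2.74838948e-01,
         7.04424299e-02],
       [ 9.99998552e-01, -6.41600022e-04,  1.57635355e-03,
         1.56808398e-03],
       [-1.69198525e-03, -2.74838260e-01,  9.61488985e-01,
        -1.43181621e-01],
       [ 0.00000000e+00,  0.00000000e+00,  0.00000000e+00,
         1.00000000e+00]])}
```

View pics/top0.png

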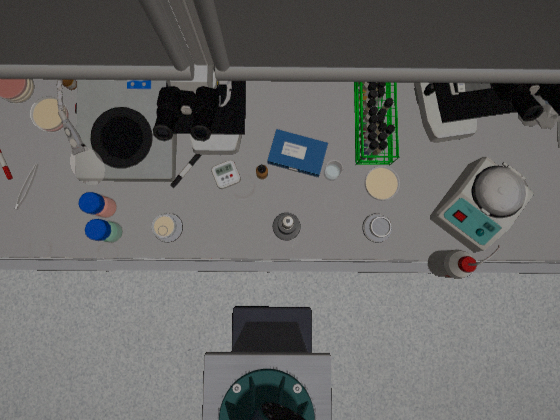

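View pics/side0.png

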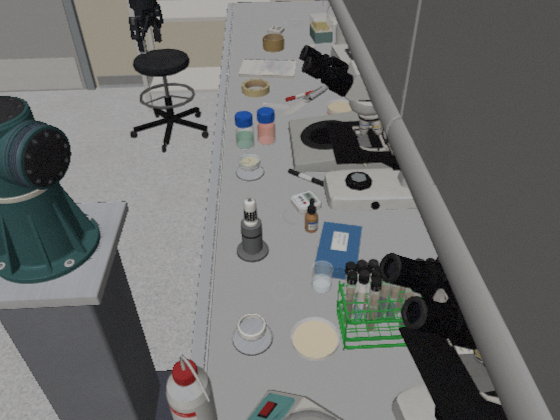

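Top view: the dish with lid is at about (165,227), the probe in its pot at (287,222), and the lid stand's ring at (378,227). The side view has the same three at (250,162), (250,210) and (252,328). Next I'll localise them roughly by mask, using both views.

```bash
cat > h.py <<'E'
import numpy as np,cv2
from scipy.spatial.transform import Rotation as R
from workcell import bot, imaging
def cam(n,s=None):
    p=imaging.camera_params(n); f=210/np.tan(np.radians(p['vfov']/2))
    if n=='wrist':
        s=s or bot.read_state(); Rt=R.from_quat(s['eef_rot']).as_matrix(); M=p['mount']
        return f,p['cx'],p['cy'],s['tool_pos']+Rt@M[:3,3],Rt@M[:3,:3]
    return f,p['cx'],p['cy'],p['eye'],R.from_quat(p['attitude']).as_matrix()
def ray(c,uv):
    d=c[4]@np.array([(uv[0]-c[1])/c[0],(uv[1]-c[2])/c[0],1.]); return c[3],d/np.linalg.norm(d)
def plane(c,uv,z):
    o,d=ray(c,uv); return o+d*(z-o[2])/d[2]
def tri(rs):
    A=sum(np.eye(3)-np.outer(d,d) for o,d in rs); b=sum((np.eye(3)-np.outer(d,d))@o for o,d in rs)
    return np.linalg.solve(A,b)
def proj(c,p):
    q=c[4].T@(np.array(p)-c[3]); return np.array([c[1]+c[0]*q[0]/q[2],c[2]+c[0]*q[1]/q[2]])
E
python3 - <<'E'
from h import *
t,s=cam('top'),cam('side'); print(np.round(t[4],2).tolist(),np.round(s[4],2).tolist())
for n,a,b in(("dish",(165,227),(250,162)),("probe top",(288,216),(250,203)),("lidst",(378,227),(252,328))):
    print(n,tri([ray(t,a),ray(s,b)]),[plane(t,a,z).round(3) for z in(.04,.14)])
T=cv2.imread('pics/top0.png');S=cv2.imread('pics/side0.png')
def cr(I,x,y,w=32,h=32): return cv2.resize(I[y-h:y+h,x-w:x+w],(260,260),interpolation=cv2.INTER_CUBIC)
a=np.hstack([cr(T,167,227),cr(T,287,222),cr(T,378,227)]);b=np.hstack([cr(S,250,165),cr(S,252,225),cr(S,252,332)])
cv2.imwrite('pics/m1.png',np.vstack([a,b]))
E
```

```text
[[0.01, -0.99, 0.13], [-1.0, -0.01, -0.01], [0.01, -0.13, -0.99]] [[1.0, -0.04, 0.04], [-0.05, -0.64, 0.77], [-0.01, -0.77, -0.64]]
dish [0.46762246 0.25800036 0.03632857] [array([0.465, 0.257, 0.04 ]), array([0.457, 0.228, 0.14 ])]
probe top [ 0.47876177 -0.04899999  0.13971267] [array([ 0.494, -0.051,  0.04 ]), array([ 0.484, -0.048,  0.14 ])]
lidst [ 0.47018359 -0.28113702  0.02513934] [array([ 0.468, -0.277,  0.04 ]), array([ 0.46 , -0.252,  0.14 ])]
```

View pics/m1.png

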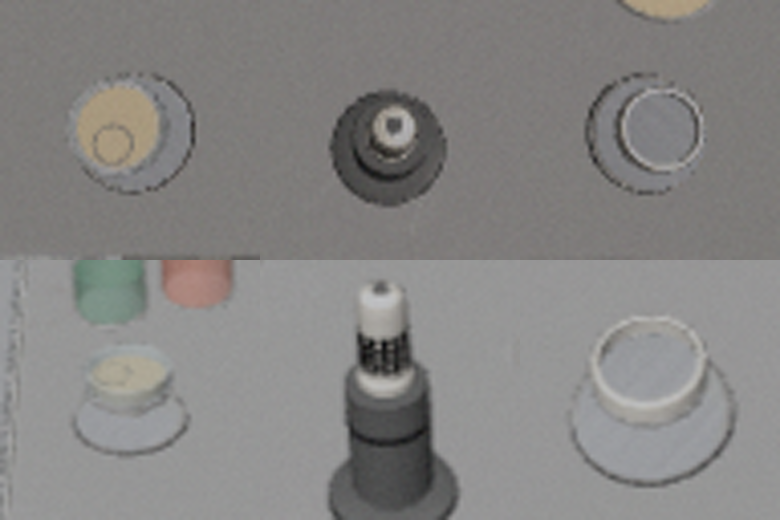

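The top crops show the marked ring on the base side of the dish, towards -x and slightly +y. The side crops confirm the probe is upright and the lid stand is empty. I'll square the tool to the world axes and move above the dish.

```bash
python3 shift.py '[[0.085,0,0,0,0,0,-0.165],[0.085,0,0,0,0,0,-0.165],[0.085,-0.045,-0.04,0,0,0,0],[0.085,-0.045,-0.04,0,0,0,0],[0.085,-0.045,-0.04,0,0,0,0],[0.085,-0.045,-0.04,0,0,0,0]]' 20; python3 shift.py '[[0.085,-0.045,-0.045,0.0,0,0,0],[0.085,-0.04,-0.05,0.0,0,0,0],[0.085,0,-0.03,0.03,0,0,0],[0.085,0,0,0.02,0,0,0],[0.085,0,0,0,0,0,0],[0.085,0,0,0,0,0,0]]'
python3 - <<'E'
from h import *
s=bot.read_state();I=imaging.camera('wrist');cv2.imwrite('pics/w1.png',I[:,:,::-1]);np.save('w1.npy',np.r_[s['tool_pos'],s['eef_rot']])
print(s['contact_force'],R.from_quat(s['eef_rot']).as_matrix().round(3).tolist(),s['clock'])
E
```

```text
clock: 0.85
tool_pos: [0.3753, 0.4062, 0.231]
eef_rot: [-0.0, 1.0, -0.0, -0.0]
contact_force: [1.3, -0.4, -0.3]
opening: 0.0849
gripper_force: 0.0
clock: 1.6
tool_pos: [0.4579, 0.2852, 0.1818]
eef_rot: [-0.0, 1.0, 0.0, 0.0]
contact_force: [-0.3, 0.5, -0.5]
opening: 0.0854
gripper_force: 0.0
[-0.30985179  0.49428082 -0.54910798] [[-1.0, -0.001, 0.001], [-0.001, 1.0, 0.0], [-0.001, 0.0, -1.0]] 1.6
```

View pics/w1.png

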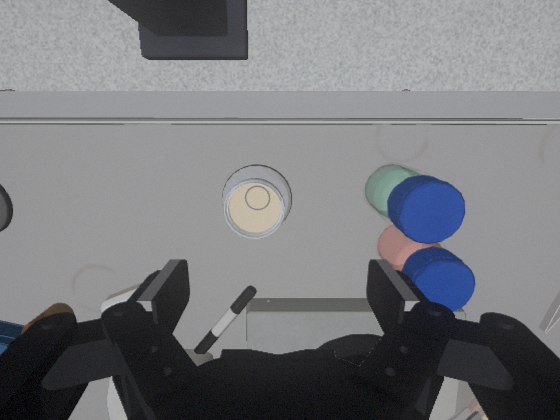

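The wrist view shows the lidded dish at about (257,205), the pen ring at (258,197), and two tall blue-capped bottles to the right, past the finger width. I'll measure this view, then take a second one from lower down.

```bash
cat >> h.py <<'E'
def W(tag):
    s=bot.read_state(); c=cam('wrist',s); I=imaging.camera('wrist'); cv2.imwrite(f'pics/{tag}.png',I[:,:,::-1]); return c,I[:,:,::-1].copy(),s
def biggest(m,near=None):
    cs,_=cv2.findContours(m.astype(np.uint8),cv2.RETR_EXTERNAL,cv2.CHAIN_APPROX_NONE)
    cs=[k for k in cs if cv2.contourArea(k)>60]
    if near is not None: cs.sort(key=lambda k:np.hypot(*(np.array(cv2.minEnclosingCircle(k)[0])-near)))
    else: cs.sort(key=cv2.contourArea,reverse=True)
    return cs[0]
def fitc(P): # circle in xy
    x,y=P[:,0],P[:,1]; a=np.linalg.lstsq(np.c_[2*x,2*y,np.ones(len(x))],x*x+y*y,rcond=None)[0]
    return a[0],a[1],np.sqrt(a[2]+a[0]**2+a[1]**2)
def cream(I): 
    h=cv2.cvtColor(I,cv2.COLOR_BGR2HSV); return (h[...,0]>8)&(h[...,0]<30)&(h[...,1]>45)&(h[...,2]>140)
def dish(c,I,near,z=.0375):
    k=biggest(cream(I),near)[:,0,:]; k=cv2.convexHull(k)[:,0,:]
    e=cv2.fitEllipse(k.astype(np.float32)); P=np.array([plane(c,p,z) for p in k]); return e,fitc(P)
E
cat > d.py <<'E'
from h import *
import sys
c,I,s=W(sys.argv[1]); n=proj(c,(.465,.258,.04))
e,f=dish(c,I,n); print(s['tool_pos'].round(4),'ell',e,'circle z.0375',np.round(f,4))
# pen ring: dark pixels inside the cream hull
m=np.zeros(I.shape[:2],np.uint8); cv2.ellipse(m,(e[0],(e[1][0]*.9,e[1][1]*.9),e[2]),1,-1)
g=cv2.cvtColor(I,cv2.COLOR_BGR2GRAY).astype(float); med=np.median(g[m>0]); ys,xs=np.where((m>0)&(g<med-25))
P=np.array([plane(c,p,.0375) for p in zip(xs,ys)]); print('ring n',len(P),np.round(fitc(P),4))
np.savez(sys.argv[1]+'.npz',o=c[3],d=ray(c,e[0])[1],d2=ray(c,cv2.fitEllipse(np.c_[xs,ys].astype(np.float32))[0])[1])
E
python3 d.py w2; python3 shift.py '[[0.085,0.01,-0.027,0.03,0,0,0],[0.085,0.01,0,0.03,0,0,0],[0.085,0,0,0,0,0,0],[0.085,0,0,0,0,0,0]]'; python3 d.py w3
python3 - <<'E'
from h import *
a,b=np.load('w2.npz'),np.load('w3.npz')
for k in('d','d2'): print(k,tri([(a['o'],a[k]),(b['o'],b[k])]).round(4))
# top & side views, pen ring/cream
T=cv2.imread('pics/top0.png'); t=cam('top'); print(dish(t,T,(162,226)))
S=cv2.imread('pics/side0.png'); q=cam('side'); print(dish(q,S,(250,160)))
E
```

```text
clock: 2.2
tool_pos: [0.4391, 0.2586, 0.1226]
eef_rot: [-0.0, 1.0, 0.0, 0.001]
contact_force: [0.6, -0.5, -1.1]
opening: 0.0846
gripper_force: 0.0Traceback (most recent call last):
  File "d.py", line 4, in <module>
    e,f=dish(c,I,n); print(s['tool_pos'].round(4),'ell',e,'circle z.0375',np.round(f,4))
        ~~~~^^^^^^^
  File "h.py", line 33, in dish
    k=biggest(cream(I),near)[:,0,:]; k=cv2.convexHull(k)[:,0,:]
      ~~~~~~~^^^^^^^^^^^^^^^
  File "h.py", line 26, in biggest
    return cs[0]
           ~~^^^
IndexError: list index out of range
Traceback (most recent call last):
  File "d.py", line 4, in <module>
    e,f=dish(c,I,n); print(s['tool_pos'].round(4),'ell',e,'circle z.0375',np.round(f,4))
        ~~~~^^^^^^^
  File "h.py", line 33, in dish
    k=biggest(cream(I),near)[:,0,:]; k=cv2.convexHull(k)[:,0,:]
      ~~~~~~~^^^^^^^^^^^^^^^
  File "h.py", line 26, in biggest
    return cs[0]
           ~~^^^
IndexError: list index out of range
Traceback (most recent call last):
FileNotFoundError: [Errno 2] No such file or directory: 'w2.npz'
```

View pics/w3.png

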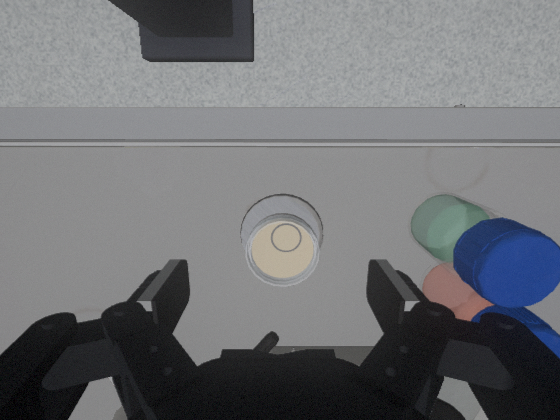

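The lidded dish is now at (283,248) and the pen ring at (286,237), both between the fingers. The cream is paler than my mask allowed, so I'll loosen it and reuse these two pictures.

```bash
sed -i 's/(h\[...,1\]>45)&(h\[...,2\]>140)/(h[...,1]>22)\&(h[...,2]>150)/' h.py
python3 - <<'E'
from h import *
w=np.load('w1.npy'); S2=dict(tool_pos=w[:3],eef_rot=w[3:])
out=[]
for tag,s,n in(('w2',S2,(255,208)),('w3',bot.read_state(),(283,250))):
    c=cam('wrist',s);I=cv2.imread(f'pics/{tag}.png'); print(cv2.cvtColor(I,cv2.COLOR_BGR2HSV)[n[1]+12,n[0]])
    e,f=dish(c,I,n);print('ell',e,'circ',np.round(f,4))
    m=np.zeros(I.shape[:2],np.uint8); cv2.ellipse(m,(e[0],(e[1][0]*.88,e[1][1]*.88),e[2]),1,-1)
    g=cv2.cvtColor(I,cv2.COLOR_BGR2GRAY).astype(float); med=np.median(g[m>0]); ys,xs=np.where((m>0)&(g<med-25))
    P=np.array([plane(c,p,.0375) for p in zip(xs,ys)]); print('ring',len(P),np.round(fitc(P),4))
    uv=np.array(cv2.minEnclosingCircle(np.c_[xs,ys].astype(np.float32))[0])
    # lid top outer rim: bright edge ring outside cream
    out.append((ray(c,e[0]),ray(c,uv)))
for k in(0,1): print('tri',tri([o[k] for o in out]).round(4))
T=cv2.imread('pics/top0.png'); t=cam('top'); print(dish(t,T,(162,226)))
I=cv2.imread('pics/w3.png')[185:305,215:350]; cv2.imwrite('pics/c3.png',cv2.resize(I,None,fx=5,fy=5,interpolation=cv2.INTER_CUBIC)[:600,:675])
E
```

```text
[ 21  35 195]
ell ((254.1064453125, 207.38818359375), (47.91793441772461, 50.93684387207031), 104.38671112060547) circ [0.4677 0.2641 0.0248]
ring 103 [0.4569 0.267  0.0116]
[ 22  37 180]
ell ((282.0274658203125, 249.51792907714844), (55.27413558959961, 61.45797348022461), 88.60601806640625) circ [0.4689 0.2645 0.0248]
ring 124 [0.4579 0.2674 0.0117]
tri [0.4655 0.2645 0.0437]
tri [0.455  0.2673 0.0446]
(((163.58416748046875, 225.94630432128906), (19.27461051940918, 20.555723190307617), 37.57175827026367), (np.float64(0.4677300479214572), np.float64(0.26097300659548006), np.float64(0.02499064169687168)))
```

View pics/c3.png

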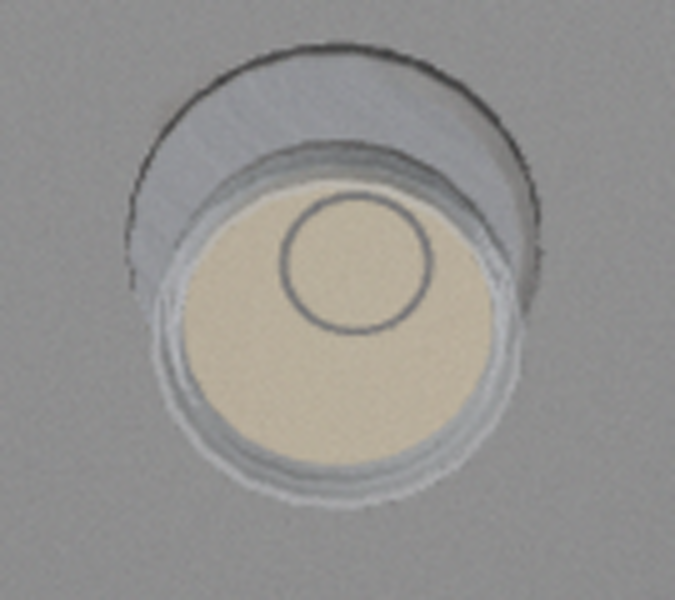

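The crop shows the lid's outer rim, the gel disc and the pen ring cleanly. The wrist and top cameras differ by about 3 mm in y. I'll turn the hand half round above the dish and measure again, which cancels the wrist camera's mounting error.

```bash
cat > d.py <<'E'
from h import *
import sys
c,I,s=W(sys.argv[1]); n=proj(c,(.4685,.2625,.0375))
e,f=dish(c,I,n); print(s['tool_pos'].round(4),'circle',np.round(f,4))
m=np.zeros(I.shape[:2],np.uint8); cv2.ellipse(m,(e[0],(e[1][0]*.88,e[1][1]*.88),e[2]),1,-1)
g=cv2.cvtColor(I,cv2.COLOR_BGR2GRAY).astype(float); med=np.median(g[m>0]); ys,xs=np.where((m>0)&(g<med-25))
P=np.array([plane(c,p,.0375) for p in zip(xs,ys)]); print('ring',len(P),np.round(fitc(P),4))
print('j',s['joint_positions'].round(3),'yaw',np.degrees(R.from_quat(s['eef_rot']).as_euler('zyx')).round(2),s['clock'])
E
python3 shift.py '[[0.085,-0.029,0.004,-0.03,0,0,0],[0.085,0,0,0,0,0,0]]'; python3 d.py w4
```

```text
clock: 2.5
tool_pos: [0.472, 0.2636, 0.155]
eef_rot: [-0.0, 1.0, 0.002, 0.005]
contact_force: [-0.2, -1.0, 0.5]
opening: 0.085
gripper_force: 0.0
[0.472  0.2636 0.155 ] circle [0.468  0.2644 0.025 ]
ring 115 [0.4572 0.2672 0.0117]
j [ 0.382  0.353  1.736 -0.     1.043 -1.189] yaw [ 180.      0.54 -179.8 ] 2.5
```

```bash
R='[0.085,0,0,0,0,0,0.185]'; python3 shift.py '[[0.085,0,0,0,0,0,0.185],[0.085,0,0,0,0,0,0.185],[0.085,0,0,0,0,0,0.185],[0.085,0,0,0,0,0,0.185],[0.085,0,0,0,0,0,0.185],[0.085,0,0,0,0,0,0.185],[0.085,0,0,0,0,0,0.185],[0.085,0,0,0,0,0,0.185]]' >/dev/null; python3 shift.py '[[0.085,0,0,0,0,0,0.185],[0.085,0,0,0,0,0,0.185],[0.085,0,0,0,0,0,0.185],[0.085,0,0,0,0,0,0.185],[0.085,0,0,0,0,0,0.185],[0.085,0,0,0,0,0,0.185],[0.085,0,0,0,0,0,0.185],[0.085,0,0,0,0,0,0.185]]' >/dev/null; python3 shift.py '[[0.085,0,0,0,0,0,0.182],[0.085,0,0,0,0,0,0],[0.085,0,0,0,0,0,0]]'; python3 d.py w5
```

```text
clock: 4.92
tool_pos: [0.466, 0.2616, 0.1511]
eef_rot: [1.0, 0.002, -0.0, 0.0]
contact_force: [-0.6, -0.1, 0.3]
opening: 0.0851
gripper_force: 0.0
[0.466  0.2616 0.1511] circle [0.4673 0.2645 0.0249]
ring 130 [0.4569 0.2674 0.0117]
j [ 0.382  0.355  1.745 -0.     1.043  1.95 ] yaw [-2.0000e-01 -4.0000e-02  1.7998e+02] 4.925
```

The half turn gives the same answer: dish centre (.4676,.2644), ring (.457,.2673), 11.1 mm apart as specified, so I'll trust the wrist camera. Next I'll measure the lid's rim, then descend.

```bash
cat >> h.py <<'E'
def rim(c,I,x0,y0,z,r0,r1):
    g=cv2.GaussianBlur(cv2.cvtColor(I,cv2.COLOR_BGR2GRAY),(3,3),0).astype(np.float32); rs=np.arange(r0,r1,.0002); P=[]
    for a in np.arange(0,2*np.pi,.05):
        X=np.array([proj(c,(x0+r*np.cos(a),y0+r*np.sin(a),z)) for r in rs],np.float32)
        v=cv2.remap(g,X[:,:1],X[:,1:],cv2.INTER_LINEAR)[:,0]; i=np.argmax(np.abs(np.gradient(v))); P.append((x0+rs[i]*np.cos(a),y0+rs[i]*np.sin(a)))
    P=np.array(P)
    for _ in range(4):
        f=fitc(P); d=abs(np.hypot(P[:,0]-f[0],P[:,1]-f[1])-f[2]); P=P[d<=max(2*np.median(d),.0004)]
    return np.round(f,4),len(P)
E
python3 - <<'E'
from h import *
c=cam('wrist');I=cv2.imread('pics/w5.png'); print(rim(c,I,.4676,.2644,.045,.0275,.033))
E
python3 shift.py '[[0.085,0.0008,-0.0014,0.045,0,0,0],[0.085,0.0008,-0.0014,0.045,0,0,0],[0.085,0,0,0.02,0,0,0],[0.085,0,0,0.015,0,0,0],[0.085,0,0,0.008,0,0,0],[0.085,0,0,0,0,0,0]]'
```

```text
(array([0.4688, 0.2646, 0.0286]), 77)
clock: 5.72
tool_pos: [0.4683, 0.2645, 0.0183]
eef_rot: [1.0, 0.0, -0.0, 0.0]
contact_force: [0.6, -0.7, -0.1]
opening: 0.0848
gripper_force: 0.0
```

```bash
python3 shift.py '[[0.063,0,0,0,0,0,0],[0.063,0,0,0,0,0,0],[0.063,0,0,0,0,0,0],[0.063,0,0,0,0,0,0]]' 20; python3 shift.py '[[0.0595,0,0,0,0,0,0],[0.0595,0,0,0,0,0,0],[0.0595,0,0,0,0,0,0]]' 
python3 -c "
from h import *
W('g1')"
```

```text
clock: 6.22
tool_pos: [0.4685, 0.2644, 0.0186]
eef_rot: [1.0, -0.0, 0.0, 0.0]
contact_force: [0.9, -2.4, 2.0]
opening: 0.0632
gripper_force: 0.9
clock: 6.6
tool_pos: [0.4684, 0.2638, 0.0188]
eef_rot: [1.0, 0.0, 0.0, 0.001]
contact_force: [0.4, -6.3, 6.5]
opening: 0.0597
gripper_force: 17.3
```

View pics/g1.png

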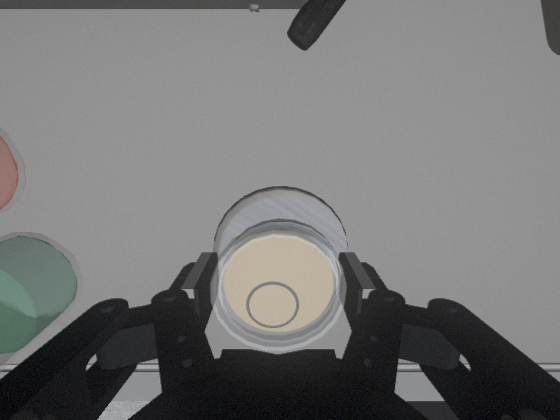

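The lid is between the pads (inner edges at columns 217 and 340) and nothing has tipped. The grip is too firm at 17 N, and the hand sits slightly off in +y. I'll ease off, shift 1 mm to -y and close again gently.

```bash
python3 shift.py '[[0.0625,0,0,0,0,0,0],[0.0625,0,0.001,0,0,0,0],[0.0625,0,0,0,0,0,0]]'; python3 shift.py '[[0.061,0,0,0,0,0,0],[0.061,0,0,0,0,0,0]]';  python3 shift.py '[[0.0604,0,0,0,0,0,0],[0.0604,0,0,0,0,0,0]]'
```

```text
clock: 7.02
tool_pos: [0.468, 0.2636, 0.0181]
eef_rot: [1.0, -0.0, -0.0, -0.0]
contact_force: [-0.5, -0.9, 0.3]
opening: 0.0624
gripper_force: 0.0
clock: 7.28
tool_pos: [0.468, 0.2635, 0.0182]
eef_rot: [1.0, -0.0, -0.0, 0.0]
contact_force: [0.0, 0.1, -0.8]
opening: 0.0614
gripper_force: 0.5
clock: 7.52
tool_pos: [0.4681, 0.2634, 0.0183]
eef_rot: [1.0, -0.0, -0.0, 0.0]
contact_force: [-0.3, -0.9, 2.0]
opening: 0.0607
gripper_force: 5.3
```

```bash
python3 shift.py '[[0.0604,0,0,-0.004,0,0,0],[0.0604,0,0,-0.012,0,0,0],[0.0604,0,0,-0.025,0,0,0],[0.0604,0,0,-0.03,0,0,0],[0.0604,0,0,-0.035,0,0,0],[0.0604,0,0,-0.035,0,0,0],[0.0604,0,0,-0.03,0,0,0],[0.0604,0,0,0,0,0,0]]'
python3 - <<'E'
from h import *
c,I,s=W('g2')
C=I[180:360,180:380]; g=cv2.imread('pics/g1.png')[180:360,180:380]
t=imaging.camera('top')[190:270,110:250,::-1]
cv2.imwrite('pics/g2c.png',np.hstack([cv2.resize(C,(400,360)),cv2.resize(t,(400,360))]))
# lid stand from the earlier top view
T=cv2.imread('pics/top0.png');tc=cam('top');print(rim(tc,T,.468,-.277,.042,.022,.031))
E
```

```text
clock: 8.52
tool_pos: [0.4701, 0.2644, 0.1926]
eef_rot: [1.0, -0.0, 0.003, -0.001]
contact_force: [1.4, -0.1, -0.1]
opening: 0.0604
gripper_force: 5.0
(array([ 0.4683, -0.2795,  0.0263]), 74)
```

View pics/g2c.png

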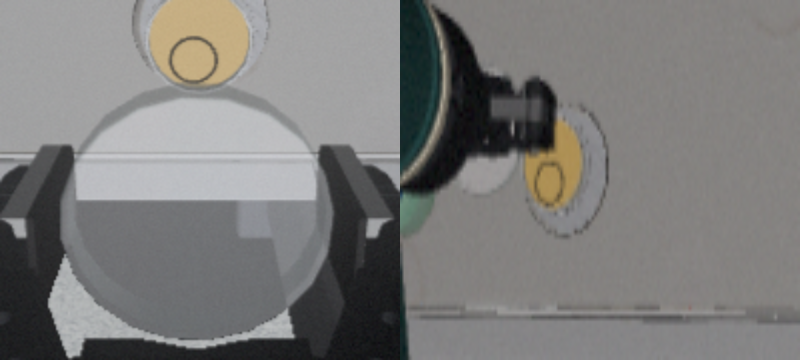

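The lid is held level in the hand. The uncovered dish is still seated in its stand with the ring visible. I'll carry the lid high over the probe to the lid stand.

```bash
python3 - <<'E'
from h import *
c=cam('wrist');I=cv2.imread('pics/g2.png');s=bot.read_state();p=s['tool_pos'];print(rim(c,I,p[0],p[1],p[2]+.0267,.0265,.034),p.round(4))
E
python3 shift.py '[[0.0604,0,0.03,0,0,0,0],[0.0604,-0.005,0.05,0,0,0,0],[0.0604,-0.005,0.06,0,0,0,0],[0.0604,-0.005,0.06,0,0,0,0],[0.0604,-0.005,0.06,0,0,0,0],[0.0604,-0.005,0.06,0,0,0,0],[0.0604,-0.005,0.06,0,0,0,0],[0.0604,0,0.06,0,0,0,0]]'; python3 shift.py '[[0.0604,0,0.06,0,0,0,0],[0.0604,0,0.03,0.0,0,0,0],[0.0604,0,0.01,0,0,0,0],[0.0604,0,0,0,0,0,0],[0.0604,0,0,0,0,0,0]]'
python3 - <<'E'
from h import *
c,I,s=W('l1'); print(s['tool_pos'].round(4),s['eef_rot'].round(4))
for z in(.042,): print(rim(c,I,.468,-.277,z,.022,.031))
print(proj(c,(.468,-.277,.042)))
I=I[60:380,80:480]; cv2.imwrite('pics/l1c.png',cv2.resize(I,None,fx=1.8,fy=1.8))
E
```

```text
(array([0.4672, 0.2653, 0.0297]), 77) [0.4681 0.2635 0.1897]
clock: 9.62
tool_pos: [0.4365, -0.1778, 0.1882]
eef_rot: [1.0, -0.0, -0.001, -0.001]
contact_force: [1.7, 0.4, -0.8]
opening: 0.0607
gripper_force: 5.0
clock: 10.25
tool_pos: [0.4377, -0.2748, 0.1889]
eef_rot: [1.0, 0.0, -0.001, -0.001]
contact_force: [0.2, -0.2, -1.2]
opening: 0.0602
gripper_force: 5.1
[ 0.4377 -0.2748  0.1889] [ 1.e+00  4.e-04 -6.e-04 -7.e-04]
(array([ 0.4707, -0.2797,  0.0248]), 98)
[282.55289622 166.8279876 ]
```

View pics/l1c.png

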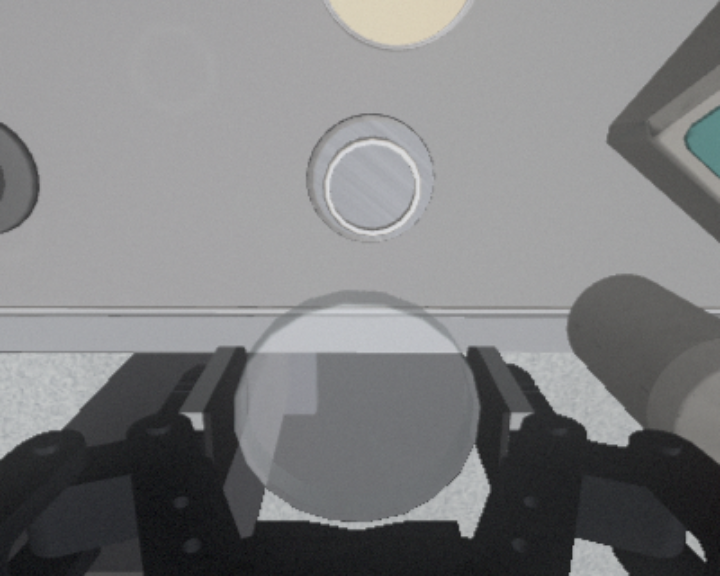

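The view shows the stand's white ring at about crop (372,187), full frame (287,164), and the lid held centrally between the pads. I'll fit the ring and the held lid, then take a second view after moving closer.

```bash
cat > l.py <<'E'
from h import *
import sys
c,I,s=W(sys.argv[1]); p=s['tool_pos']; print(p.round(4),s['eef_rot'].round(4),s['clock'])
n=proj(c,(.4705,-.279,.042)); g=I.min(2); x,y=n.astype(int); L=60; sub=np.zeros_like(g); sub[max(0,y-L):y+L,x-L:x+L]=g[max(0,y-L):y+L,x-L:x+L]
v=np.percentile(sub[sub>0],98); k=biggest(sub>v-25,n); k=cv2.convexHull(k)[:,0,:]; e=cv2.fitEllipse(k.astype(np.float32))
print('thr',v,e,'ring .042',np.round(fitc(np.array([plane(c,q,.042) for q in k])),4),'rim',rim(c,I,.4705,-.279,.042,.0235,.0285))
print('lid',rim(c,I,p[0],p[1],p[2]+.0267,.0265,.034))
np.savez(sys.argv[1],o=c[3],d=ray(c,e[0])[1])
E
python3 l.py l2;  python3 shift.py '[[0.0604,0,0.03,0.02,0,0,0],[0.0604,0,0.02,0.02,0,0,0],[0.0604,0,0,0,0,0,0],[0.0604,0,0,0,0,0,0]]' >/dev/null; python3 l.py l3; python3 -c "
from h import *
a,b=np.load('l2.npz'),np.load('l3.npz');print(tri([(a['o'],a['d']),(b['o'],b['d'])]).round(4))"
```

```text
[ 0.4379 -0.2748  0.1891] [ 1.e+00  6.e-04 -4.e-04 -5.e-04] 10.3
thr 206.0 ((286.7303466796875, 163.9451141357422), (52.53117370605469, 53.13499450683594), 44.969818115234375) ring .042 [ 0.4703 -0.2811  0.0252] rim (array([ 0.4711, -0.2798,  0.0242]), 73)
lid (array([ 0.4365, -0.2733,  0.0301]), 62)
[ 0.4382 -0.3255  0.1497] [ 1.e+00  2.e-04 -1.e-04 -2.e-04] 10.85
thr 215.0 ((227.07106018066406, 170.3033447265625), (59.18568420410156, 61.869258880615234), 131.24436950683594) ring .042 [ 0.4703 -0.2812  0.0252] rim (array([ 0.4705, -0.281 ,  0.0253]), 88)
lid (array([ 0.4369, -0.3239,  0.03  ]), 65)
[ 0.4709 -0.2811  0.0416]
```

The ring is at (.4703,-.2811), z .0416, which matches the text. The lid's y offset in the hand needs a cleaner check, so I'll compare the pads, lid and ring by pixel columns.

Run:
```python
from h import *
s=bot.read_state();c=cam('wrist',s);I=cv2.imread('pics/l3.png');p=s['tool_pos']
print(p, 'TCP axis at lid top',proj(c,p+[0,0,.0267]),'far',proj(c,p+[-.0013,.0016,.0267]))
g=cv2.GaussianBlur(cv2.cvtColor(I,cv2.COLOR_BGR2GRAY),(3,3),0).astype(int)
for r in (265,275,285,295,305):
    d=np.gradient(g[r].astype(float)); pk=[(i,int(d[i]*10)) for i in range(195,365) if abs(d[i])>5 and abs(d[i])==max(abs(d[i-2:i+3]))]
    print(r,pk)
for q in (265,278,290):
    d=np.gradient(g[:,q].astype(float)); print('col',q,[(i,int(d[i]*10)) for i in range(190,370) if abs(d[i])>4 and abs(d[i])==max(abs(d[i-2:i+3]))])
```

```text
[ 0.43833008 -0.32558067  0.14997514] TCP axis at lid top [282.09598579 291.23986198] far [278.40527487 293.89011419]
265 [(204, -110), (216, 375), (341, -240), (351, 130), (363, -125)]
275 [(199, -120), (212, 240), (218, 80), (243, -80), (344, -265), (356, 135)]
285 [(210, 270), (218, 85), (243, -85), (346, -265), (362, 130)]
295 [(210, 295), (222, -55), (242, -60), (345, -270), (358, 70), (363, 400)]
305 [(212, 360), (219, -60), (344, -280), (358, 80), (362, -75)]
col 265 [(191, 80), (222, -105), (230, 180), (247, -105), (271, -260), (352, -560)]
col 278 [(221, -110), (229, 175), (245, 105), (247, -105), (271, -260), (350, 285), (354, -530)]
col 290 [(222, -115), (229, 175), (245, 105), (250, 70), (271, -260), (352, -525)]
```

The camera puts the lid centre at TCP + (-1.3, +1.6) mm. That fits the y force I felt at the grasp, so I'll align by camera: move over the ring, lower to just above it, and check again.

```bash
python3 shift.py '[[0.0604,0.0163,-0.021,0.01,0,0,0],[0.0604,0.017,-0.0219,0.03,0,0,0],[0.0604,0,0,0.035,0,0,0],[0.0604,0,0,0.025,0,0,0],[0.0604,0,0,0.008,0,0,0],[0.0604,0,0,0,0,0,0],[0.0604,0,0,0,0,0,0]]'
python3 - <<'E'
from h import *
c,I,s=W('l4');p=s['tool_pos'];print(p)
print('lid',rim(c,I,p[0]-.0013,p[1]+.0016,p[2]+.0267,.0265,.034))
print('ring',rim(c,I,.4703,-.2811,.042,.0235,.0285),proj(c,(.4703,-.2811,.042)))
g=I.min(2); n=proj(c,(.4703,-.2811,.042)).astype(int); 
for r in(n[1]-25,n[1]-12,n[1],n[1]+12): 
    v=g[r].astype(float);d=np.gradient(cv2.GaussianBlur(v[None],(3,1),0)[0]);print(r,[(i,int(d[i]*10)) for i in range(190,370) if abs(d[i])>6 and abs(d[i])==max(abs(d[i-2:i+3]))])
E
```

```text
clock: 11.78
tool_pos: [0.4722, -0.2842, 0.0426]
eef_rot: [1.0, -0.0, 0.001, 0.001]
contact_force: [0.6, 0.1, -0.9]
opening: 0.0609
gripper_force: 5.1
[ 0.47220972 -0.28417019  0.04259243]
lid (array([ 0.4708, -0.2824,  0.03  ]), 49)
ring (array([ 0.4711, -0.2814,  0.0251]), 107) [275.55814894 266.7565463 ]
241 [(217, -111), (221, 87), (229, -130), (236, 151), (237, 151), (309, 81), (319, -137), (327, 71)]
254 [(200, -221), (210, -96), (216, 327), (223, 165), (229, 125), (234, -87), (317, 63), (323, -77), (334, -123), (340, -301), (345, 93), (356, 233)]
266 [(193, 95), (204, -102), (216, 266), (227, 122), (232, -125), (319, 202), (324, -78), (337, -167), (342, -196), (352, 111), (363, -100)]
278 [(197, -87), (211, 196), (218, 196), (230, 77), (234, -133), (310, -108), (317, 173), (322, -78), (338, -223), (345, -223), (358, 95)]
```

At close range the ring is at (.4711,-.2814) and the lid at (.4708,-.2824), so I'll correct +1 mm in y and lower.

```bash
python3 shift.py '[[0.0604,0.0003,-0.001,0.006,0,0,0],[0.0604,0,0,0.005,0,0,0],[0.0604,0,0,0.003,0,0,0],[0.0604,0,0,0,0,0,0]]';python3 shift.py '[[0.0604,0,0,0.004,0,0,0],[0.0604,0,0,0.004,0,0,0],[0.0604,0,0,0,0,0,0]]'
```

```text
clock: 12.32
tool_pos: [0.4714, -0.2825, 0.0269]
eef_rot: [1.0, -0.0, -0.0, -0.0]
contact_force: [0.6, -0.5, -0.3]
opening: 0.0605
gripper_force: 5.1
clock: 12.7
tool_pos: [0.4714, -0.2825, 0.0189]
eef_rot: [1.0, -0.0, -0.0, -0.0]
contact_force: [0.0, -0.0, -0.8]
opening: 0.0605
gripper_force: 5.1
```

```bash
python3 shift.py '[[0.0604,0,0,0.0014,0,0,0],[0.0604,0,0,0.001,0,0,0],[0.0604,0,0,0,0,0,0]]'; python3 shift.py '[[0.063,0,0,0,0,0,0],[0.066,0,0,0,0,0,0],[0.085,0,0,0,0,0,0],[0.085,0,0,0,0,0,0],[0.085,0,0,0,0,0,0],[0.085,0,0,0,0,0,0]]'
python3 - <<'E'
from h import *
c,I,s=W('l5');p=s['tool_pos']
print('lid',rim(c,I,.471,-.2814,.0435,.0265,.034))
E
```

```text
clock: 13.08
tool_pos: [0.4716, -0.2826, 0.0169]
eef_rot: [1.0, -0.0, -0.0, 0.0]
contact_force: [0.0, -0.3, 0.1]
opening: 0.0606
gripper_force: 5.1
clock: 13.82
tool_pos: [0.4717, -0.2826, 0.0169]
eef_rot: [1.0, -0.0, -0.0, 0.0]
contact_force: [0.5, -0.1, 0.5]
opening: 0.0848
gripper_force: 0.0
lid (array([ 0.4714, -0.2806,  0.0291]), 56)
```

Released. I'll rise, look back at the lid, then go to the probe.

```bash
python3 shift.py '[[0.085,0,0,-0.02,0,0,0],[0.085,0,0,-0.04,0,0,0],[0.085,0,0,-0.055,0,0,0],[0.085,0,0,-0.055,0,0,0],[0.085,-0.02,0,-0.045,0,0,0],[0.085,-0.02,0,0,0,0,0],[0.085,0,0,0,0,0,0],[0.085,0,0,0,0,0,0]]'
python3 - <<'E'
from h import *
c,I,s=W('l6'); 
for z in(.0435,.0335): print(z,'lid',rim(c,I,.471,-.281,z,.0265,.034))
E
python3 shift.py '[[0.085,0,-0.05,0,0,0,0],[0.085,0,-0.06,0,0,0,0],[0.085,0,-0.06,0,0,0,0],[0.085,0,-0.05,0,0,0,0],[0.085,0,0,0,0,0,0],[0.085,0,0,0,0,0,0]]'
python3 - <<'E'
from h import *
c,I,s=W('p1');print(s['tool_pos'],s['eef_rot'].round(4),proj(c,(.479,-.049,.146)),proj(c,(.479,-.049,.0)))
S=imaging.camera('side');T=imaging.camera('top');f=lambda A,x,y,w:cv2.resize(A[y-w:y+w,x-w:x+w,::-1],(260,260),interpolation=cv2.INTER_CUBIC)
l=cv2.imread('pics/l6.png');a=np.hstack([f(S,252,328,30),f(T,378,227,30),cv2.resize(l[80:280,180:380],(260,260))])
b=np.hstack([cv2.resize(I,(450,338)),f(T,165,227,30)]);b=cv2.resize(b,(780,int(b.shape[0]*780/b.shape[1]))) if b.shape[0]==260 else np.hstack([cv2.resize(I,(450,338)),np.vstack([f(T,165,227,30),np.zeros((78,260,3),np.uint8)]),np.zeros((338,70,3),np.uint8)])
cv2.imwrite('pics/m2.png',np.vstack([a,b]))
E
```

```text
clock: 14.88
tool_pos: [0.4313, -0.2821, 0.2306]
eef_rot: [1.0, -0.0, -0.001, -0.001]
contact_force: [-1.0, -0.3, -0.4]
opening: 0.0854
gripper_force: 0.0
0.0435 lid (array([ 0.4716, -0.2821,  0.0302]), 87)
0.0335 lid (array([ 0.4722, -0.2799,  0.0285]), 57)
clock: 15.68
tool_pos: [0.4321, -0.0628, 0.2314]
eef_rot: [1.0, 0.001, -0.0, 0.0]
contact_force: [-0.6, -0.7, 0.7]
opening: 0.085
gripper_force: 0.0
[ 0.43212282 -0.06276874  0.23139284] [ 1.e+00  6.e-04 -4.e-04  2.e-04] [262.099503   155.86171519] [268.22937076 143.66700243]Traceback (most recent call last):
  File "<stdin>", line 5, in <module>
    return _nx.concatenate(arrs, 1, dtype=dtype, casting=casting)
           ~~~~~~~~~~~~~~~^^^^^^^^^^^^^^^^^^^^^^^^^^^^^^^^^^^^^^^
ValueError: all the input array dimensions except for the concatenation axis must match exactly, but along dimension 0, the array at index 0 has size 338 and the array at index 1 has size 260
```

Run:
```python
from h import *
I=cv2.imread('pics/p1.png');l=cv2.imread('pics/l6.png');S=imaging.camera('side')[:,:,::-1]
z=lambda A,w,h:cv2.resize(A,(w,h),interpolation=cv2.INTER_CUBIC)
b=np.hstack([z(I,440,330),np.vstack([z(S[300:360,220:285],260,165),z(l[110:260,200:350],260,165)])])
cv2.imwrite('pics/m2.png',b)
```

```text
(no output)
```

View pics/m2.png

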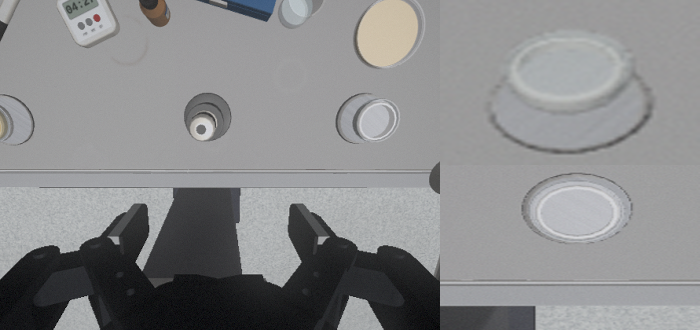

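The lid sits level and fully down on the stand's ring, in both side and wrist crops. The probe's white head is at about (257,163) in the wrist frame. I'll measure it numerically from two places.

```bash
cat > p.py <<'E'
from h import *
import sys
c,I,s=W(sys.argv[1]);p=s['tool_pos'];n=proj(c,(.479,-.049,.146));g=I.min(2)
x,y=n.astype(int);L=45;sub=np.zeros_like(g);sub[max(0,y-L):y+L,x-L:x+L]=g[max(0,y-L):y+L,x-L:x+L]
k=biggest(sub>150,n)
print(p.round(4),s['eef_rot'].round(4),s['clock'],'area',cv2.contourArea(k),cv2.boundingRect(k),cv2.minEnclosingCircle(k))
for z in(.140,.146): print(z,'rim',rim(c,I,*plane(c,cv2.minEnclosingCircle(k)[0],z)[:2],z,.009,.018))
# dark dot at the middle of the head's top
m=np.zeros_like(g);cv2.drawContours(m,[cv2.convexHull(k)],-1,1,-1);m=cv2.erode(m,np.ones((9,9)));d=biggest((m>0)&(g<130)&(g>0));e=cv2.minEnclosingCircle(d);print('dot',e,plane(c,e[0],.146).round(4))
np.savez(sys.argv[1],o=c[3],d=ray(c,e[0])[1])
E
python3 p.py p2; python3 shift.py '[[0.085,0.01,-0.04,0,0,0,0],[0.085,0.01,-0.05,0,0,0,0],[0.085,0,0,0,0,0,0],[0.085,0,0,0,0,0,0]]'>/dev/null; python3 p.py p3; python3 -c "
from h import *
a,b=np.load('p2.npz'),np.load('p3.npz');print(tri([(a['o'],a['d']),(b['o'],b['d'])]).round(4))"
```

```text
[ 0.432  -0.0638  0.2317] [ 1.e+00 -1.e-03 -2.e-04  1.e-04] 15.875 area 7921.0 (215, 110, 90, 90) ((259.5, 154.5), 62.93260192871094)
0.14 rim (array([ 0.4765, -0.0463,  0.0122]), 62)
0.146 rim (array([ 0.4774, -0.0469,  0.0118]), 60)
dot ((261.6354675292969, 148.57635498046875), 31.56787109375) [ 0.4843 -0.0499  0.146 ]
[0.4517 0.0266 0.2318] [ 1.e+00 -0.e+00 -2.e-04  4.e-04] 16.425 area 5917.5 (334, 136, 90, 90) ((378.5, 180.5), 62.93260192871094)
0.14 rim (array([ 0.4795, -0.0503,  0.0133]), 85)
0.146 rim (array([ 0.4814, -0.0489,  0.0139]), 56)
dot ((357.5, 171.0), 31.484222412109375) [ 0.4873 -0.0319  0.146 ]
[ 0.4795 -0.0467  0.0903]
```

Run:
```python
from h import *
rs=[];ds=[]
for tag,tp,q in(('p2',(.4320,-.0638,.2317),(257,163)),('p3',tuple(bot.read_state()['tool_pos']),None)):
    c=cam('wrist',dict(tool_pos=np.array(tp),eef_rot=np.array([1,0,0,0.])));I=cv2.imread(f'pics/{tag}.png');g=I.min(2)
    n=proj(c,(.478,-.047,.146)) if q is None else np.array(q);x,y=n.astype(int);L=40;sub=np.zeros_like(g);sub[y-L:y+L,x-L:x+L]=g[y-L:y+L,x-L:x+L]
    print(tag,n.round(),[int(np.percentile(sub[sub>0],v)) for v in(5,50,90,95,99)])
    k=cv2.convexHull(biggest(sub>190,n));e=cv2.minEnclosingCircle(k)
    print('white',cv2.boundingRect(k),e,plane(c,e[0],.146).round(4))
    m=np.zeros_like(g);cv2.drawContours(m,[k],-1,1,-1);m=cv2.erode(m,np.ones((5,5)))
    ys,xs=np.where((m>0)&(g<150));uv=np.array([xs.mean(),ys.mean()]);print('dot',len(xs),uv,plane(c,uv,.146).round(4));ds.append(ray(c,uv));rs.append(ray(c,e[0]))
print(tri(ds),tri(rs))
```

```text
p2 [257 163] [96, 156, 161, 192, 209]
white (246, 151, 24, 27) ((256.4234313964844, 163.88755798339844), 13.33460521697998) [ 0.4729 -0.0457  0.146 ]
dot 120 [254.375 164.25 ] [ 0.4727 -0.0441  0.146 ]
p3 [376. 183.] [65, 156, 159, 184, 208]
white (364, 177, 21, 26) ((373.5, 189.5), 12.980854988098145) [ 0.4729 -0.0456  0.146 ]
dot 114 [371.93859649 189.72807018] [ 0.4727 -0.0444  0.146 ]
[ 0.47279389 -0.04417542  0.14666234] [ 0.47287907 -0.04564391  0.14582688]
```

Both views agree: the head's top centre is at about (.4727,-.0445), z .146. I'll check it against the pot foot, then move over it.

```bash
python3 - <<'E'
from h import *
s=bot.read_state();c=cam('wrist',s);I=cv2.imread('pics/p3.png')
print('foot',rim(c,I,.473,-.046,.010,.030,.042),'foot0',rim(c,I,.473,-.046,.0,.030,.042))
c2=cam('wrist',dict(tool_pos=np.array([.432,-.0638,.2317]),eef_rot=np.array([1,0,0,0.])));print(rim(c2,cv2.imread('pics/p2.png'),.473,-.046,.010,.030,.042))
E
python3 shift.py '[[0.085,0.01,0.036,0,0,0,0],[0.085,0.011,0.037,0,0,0,0],[0.085,0,0,0.02,0,0,0],[0.085,0,0,0,0,0,0],[0.085,0,0,0,0,0,0]]'
```

```text
foot (array([ 0.4735, -0.0427,  0.0361]), 59) foot0 (array([ 0.4724, -0.0444,  0.0369]), 76)
(array([ 0.4735, -0.0441,  0.0358]), 84)
clock: 17.1
tool_pos: [0.4725, -0.0462, 0.2122]
eef_rot: [1.0, -0.001, -0.0, 0.0]
contact_force: [-0.1, 1.3, 0.1]
opening: 0.0852
gripper_force: 0.0
```

```bash
python3 shift.py '[[0.085,0.0005,-0.0004,0.03,0,0,0],[0.085,0,0,0.035,0,0,0],[0.085,0,0,0.03,0,0,0],[0.085,0,0,0.014,0,0,0],[0.085,0,0,0.003,0,0,0],[0.085,0,0,0,0,0,0]]'; python3 shift.py '[[0.036,0,0,0,0,0,0],[0.033,0,0,0,0,0,0],[0.033,0,0,0,0,0,0],[0.033,0,0,0,0,0,0],[0.029,0,0,0,0,0,0],[0.029,0,0,0,0,0,0]]' 20;python3 shift.py '[[0.0275,0,0,0,0,0,0],[0.0275,0,0,0,0,0,0],[0.027,0,0,0,0,0,0],[0.027,0,0,0,0,0,0]]' 20
```

```text
clock: 17.85
tool_pos: [0.474, -0.0453, 0.1007]
eef_rot: [1.0, -0.0, 0.001, 0.0]
contact_force: [-0.7, 0.3, -0.6]
opening: 0.085
gripper_force: 0.0
clock: 18.6
tool_pos: [0.4732, -0.0452, 0.0999]
eef_rot: [1.0, -0.0, -0.0, 0.0]
contact_force: [-0.3, 0.6, -0.2]
opening: 0.0289
gripper_force: 0.0
clock: 19.1
tool_pos: [0.4733, -0.0452, 0.0999]
eef_rot: [1.0, -0.0, 0.0, 0.0]
contact_force: [0.4, -0.8, 0.8]
opening: 0.0267
gripper_force: 0.3
```

```bash
python3 shift.py '[[0.026,0,0,0,0,0,0],[0.026,0,0,0,0,0,0]]' 20; python3 shift.py '[[0.02,0,0,0,0,0,0],[0.02,0,0,0,0,0,0],[0.02,0,0,0,0,0,0]]' 40
```

```text
clock: 19.35
tool_pos: [0.4733, -0.0453, 0.1]
eef_rot: [1.0, -0.0, 0.0, 0.0]
contact_force: [-0.4, -0.9, 1.5]
opening: 0.0262
gripper_force: 19.6
clock: 19.73
tool_pos: [0.4733, -0.0452, 0.1]
eef_rot: [1.0, -0.0, 0.0, 0.0]
contact_force: [-0.8, -1.0, 5.0]
opening: 0.0261
gripper_force: 39.1
```

```bash
python3 shift.py '[[0.02,0,0,-0.005,0,0,0],[0.02,0,0,-0.015,0,0,0],[0.02,0,0,-0.025,0,0,0],[0.02,0,0,-0.03,0,0,0],[0.02,0,0,-0.025,0,0,0],[0.02,0,0,-0.01,0,0,0],[0.02,0,0,0,0,0,0]]'; python3 shift.py '[[0.02,0,-0.03,0,0,0,0],[0.02,-0.003,-0.05,0,0,0,0],[0.02,-0.005,-0.055,0,0,0,0],[0.02,-0.005,-0.05,0,0,0,0],[0.02,-0.004,-0.04,0,0,0,0],[0.02,0,-0.02,0,0,0,0],[0.02,0,0,0,0,0,0],[0.02,0,0,0,0,0,0]]'
python3 - <<'E'
from h import *
c,I,s=W('q1');p=s['tool_pos'];print(p)
O=p+[0,.0016,-.015]
for n,q in(('tip exp',O-[0,0,.068]),('spot',(.457,.2673,.0375)),('dish',(.4676,.2644,.0375))): print(n,proj(c,q).round(1))
cv2.imwrite('pics/q1.png',I)
print(dish(c,I,proj(c,(.4676,.2644,.0375))))
S=imaging.camera('side');T=imaging.camera('top');cv2.imwrite('pics/q1s.png',S[:,:,::-1]);cv2.imwrite('pics/q1t.png',T[:,:,::-1])
for n in('side','top'):
    cc=cam(n);print(n,'tip exp',proj(cc,O-[0,0,.068]).round(1),'head',proj(cc,O).round(1),'spot',proj(cc,(.457,.2673,.0375)).round(1))
E
```

```text
clock: 20.6
tool_pos: [0.4734, -0.0452, 0.2101]
eef_rot: [1.0, -0.0, 0.0, 0.0]
contact_force: [-0.3, -0.5, -0.6]
opening: 0.0259
gripper_force: 39.4
clock: 21.6
tool_pos: [0.4556, 0.1991, 0.2089]
eef_rot: [1.0, -0.0, -0.001, 0.001]
contact_force: [0.8, 0.5, -0.8]
opening: 0.0261
gripper_force: 39.6
[0.45563955 0.19911062 0.20894078]
tip exp [278.2 216.6]
spot [215.5 190.8]
dish [217.7 181. ]
(((216.37142944335938, 180.6461181640625), (46.964847564697266, 49.276771545410156), 126.21251678466797), (np.float64(0.46734444225203153), np.float64(0.26574726766775214), np.float64(0.025469578186765877)))
side tip exp [242.5 145.2] head [240.8 121. ] spot [245.2 160.1]
top tip exp [178.7 228.1] head [170.7 225.6] spot [160.9 230.2]
```

The probe is out and held (39 N, 26 mm). I'll check where the tip really is by differencing the side and top pictures against the first ones.

Run:
```python
from h import *
for n,a,b,tp in(('side','side0','q1s',(242.5,145.2)),('top','top0','q1t',(178.7,228.1))):
    A=cv2.imread(f'pics/{a}.png').astype(int);B=cv2.imread(f'pics/{b}.png').astype(int);d=abs(A-B).max(2)>22
    x,y=map(int,tp);print(n,'x0',x-16,'y0',y-24)
    for r in range(y-24,y+14): print(r,''.join('#' if v else '.' for v in d[r,x-20:x+26]))
I=cv2.imread('pics/q1.png')
# q1.png was saved RGB->same array; rows near the tip
g=I.min(2)
for r in range(196,240,3): print(r,g[r,250:310:4])
```

```text
side x0 226 y0 121
121 ............##############....................
122 .............############.....................
123 .............############.....................
124 ..............#########.......................
125 ................#######.......................
126 ................#######.......................
127 .................####.........................
128 ..................###.........................
129 ..................####........................
130 .................######.......................
131 .................#...##.......................
132 ..................#####.......................
133 .................######.......................
134 .................######.......................
135 ..................#####.......................
136 .................######.......................
137 .................######.......................
138 ..................#####.......................
139 ..................#####.......................
140 .................######.......................
141 .................######.......................
142 ......
[... 3102 characters left out ...]
159 161 158 159 158 159 157 160 161 160]
211 [159 160 159 161 158 161 137  81 155 161 160 160 160 159 165]
214 [156 157 158 159 159 157  61  83  62 159 158 157 158 160 161]
217 [158 159 161 159 161 136  50  55  52 146 157 159 158 160 158]
220 [159 159 160 159 159 110  53  48  53 113 159 161 160 160 158]
223 [162 156 160 159 157  86  53  53  53 117 157 159 160 161 159]
226 [159 159 160 157 158  76  55  68  52  89 158 158 158 159 160]
229 [160 158 158 158 160  85 105 108 118  85 157 157 163 161 161]
232 [161 160 159 159 103 102 122 124 117 108 108 160 157 161 157]
235 [162 160 159 104 122 131 134 141 145 151 144 111 158 159 161]
238 [127 125 102 129 131 120 106 103 113 134 158 154 120 141 141]
```

Side and wrist silhouettes put the tip at (242.5,~146) and (278.5,~217), matching the prediction, so the probe is upright and the tip position is known. I'll re-measure the ring now that the lid is off.

```bash
sed -i 's/(.4685,.2625,.0375)/(.4676,.2644,.0375)/' d.py; python3 d.py q2; python3 shift.py '[[0.02,0,-0.015,0.008,0,0,0],[0.02,0,-0.015,0.008,0,0,0],[0.02,0,0,0,0,0,0],[0.02,0,0,0,0,0,0]]'; python3 d.py q3
```

```text
[0.4561 0.1989 0.2096] circle [0.4673 0.2657 0.0255]
ring 120 [0.4567 0.2687 0.0117]
j [ 0.272  0.235  1.753 -0.     1.154  1.845] yaw [ 8.0000e-02 -4.0000e-02  1.7997e+02] 21.75
clock: 22.3
tool_pos: [0.4561, 0.23, 0.1937]
eef_rot: [1.0, 0.0, -0.0, 0.0]
contact_force: [0.0, -0.2, -0.9]
opening: 0.0263
gripper_force: 39.6
[0.4561 0.23   0.1937] circle [0.4673 0.2656 0.0255]
ring 133 [0.4568 0.2686 0.0117]
j [ 0.332  0.272  1.747 -0.     1.124  1.902] yaw [-5.0000e-02 -3.0000e-02  1.7997e+02] 22.3
```

```bash
python3 shift.py '[[0.02,0.0007,-0.015,0,0,0,0],[0.02,0,-0.0145,0,0,0,0],[0.02,0,-0.0076,0.015,0,0,0],[0.02,0,0,0.025,0,0,0],[0.02,0,0,0.01,0,0,0],[0.02,0,0,0,0,0,0],[0.02,0,0,0,0,0,0]]'
python3 - <<'E'
from h import *
c,I,s=W('r1');p=s['tool_pos'];O=p+[0,.0016,-.083];print(p,'tip exp',proj(c,O).round(1),proj(c,(.4568,.2687,.0375)).round(1))
x,y=proj(c,O).astype(int);g=I.min(2)
for r in range(y-30,y+24,3): print(r,''.join('#' if v<100 else '+' if v<135 else '.' for v in g[r,x-40:x+41]))
S=imaging.camera('side')[:,:,::-1];cv2.imwrite('pics/r1s.png',S);A=cv2.imread('pics/q1s.png').astype(int);d=S.astype(int).min(2);q=cam('side');e=proj(q,O);print('side tip',e,'spot',proj(q,(.4568,.2687,.0375)))
x,y=e.astype(int)
for r in range(y-10,y+16): print(r,d[r,x-9:x+10])
E
```

```text
clock: 23.22
tool_pos: [0.4575, 0.2671, 0.1443]
eef_rot: [1.0, -0.0, 0.0, -0.0]
contact_force: [0.3, -0.6, -1.1]
opening: 0.0262
gripper_force: 39.7
[0.45748245 0.26705561 0.14432674] tip exp [278.3 216.9] [278.3 209.5]
186 .....++...........++++++++++++++++++++++++++++++++++++++++++++++++++++++.........
189 .....++..........++++++++++++++++++++++++++++++++++++++++++++++++++++++++........
192 .....+..........++++++++++++++++++++++++++++++++++++++++++++++++++++++++++.......
195 ......++........+++++++++++++++++++++++++++++++++++++++++++++++++++++++++++......
198 ......++.......++++++++++++++++++#####+++++++####++++++++++++++++++++++++++......
201 .......++.......++++++++++++++##++++++++++++++++++###++++++++++++++++++++++......
204 ........++......++++++++++++##++++++++++++++++++++++###+++++++++++++++++++.......
207 ...........+....+++++++++++##++++++++++++++++++++++++##++++++++++++++++++........
210 .............++....++++++++#++++++++++++++++++++++++++##+++++++++++++++++........
213 ..............+.....+++++++##++++++###########+++++++##++++++++++++++++..........
216 ................
[... 2195 characters left out ...]
10 107 106  91  96 106 112 107
 107]
160 [153 150 153 153 146 116  88 109 110 107 112 110 110 102  85  90 110 107
 109]
161 [151 151 152 152 143 119  89 104 106 110 112 110 106  96  89  99 111 107
 106]
162 [152 151 152 151 146 129 110 100 105 107 104 105  94  83  95 111 108 111
 107]
163 [151 151 150 156 151 128 131 120 105 101  95  86  91 108 109 108 111 110
 116]
164 [151 153 150 151 145 122 121 136 136 134 122 117 118 118 118 117 118 129
 131]
165 [148 151 154 144 133 136 123 128 132 135 132 134 141 140 137 137 130 129
 127]
166 [152 153 151 144 141 142 134 135 129 126 131 133 134 134 130 128 126 123
 118]
167 [150 152 150 144 143 148 152 153 146 136 133 133 133 133 131 129 127 125
 128]
```

The wrist view shows the tip lined up with the ring column-wise (278 against 279), perhaps 1 mm towards +x. I'll correct that and descend in steps, averaging the force.

```bash
cat > f.py <<'E'
from h import *
F=[];P=[]
for _ in range(8): s=bot.read_state();F.append(s['contact_force']);P.append(s['tool_pos']);imaging.camera('side')
print(np.mean(F,0).round(2),np.std(F,0).round(2),np.mean(P,0).round(4),s['clock'])
E
python3 shift.py '[[0.02,-0.0012,0,0.008,0,0,0],[0.02,0,0,0.006,0,0,0],[0.02,0,0,0.003,0,0,0],[0.02,0,0,0,0,0,0]]'; python3 f.py; python3 shift.py '[[0.02,0,0,0.004,0,0,0],[0.02,0,0,0.0025,0,0,0],[0.02,0,0,0.001,0,0,0],[0.02,0,0,0,0,0,0]]';python3 f.py
```

```text
clock: 23.82
tool_pos: [0.4556, 0.2668, 0.1265]
eef_rot: [1.0, -0.0, -0.0, 0.0]
contact_force: [0.0, 0.7, -0.7]
opening: 0.0257
gripper_force: 39.7
[-0.02  0.58 -1.  ] [0.41 0.47 0.66] [0.4559 0.2669 0.1269] 24.175
clock: 24.72
tool_pos: [0.4558, 0.2669, 0.1193]
eef_rot: [1.0, -0.0, -0.0, 0.0]
contact_force: [-0.2, 0.4, -0.4]
opening: 0.0256
gripper_force: 39.7
[-0.01  0.17  0.16] [0.4  0.47 0.5 ] [0.4558 0.2669 0.1194] 25.075
```

```bash
python3 shift.py '[[0.02,0,0,0.002,0,0,0],[0.02,0,0,0.0013,0,0,0],[0.02,0,0,0,0,0,0],[0.02,0,0,0,0,0,0]]';python3 f.py;python3 f.py
python3 - <<'E'
from h import *
c,I,s=W('s1');p=s['tool_pos'];O=np.array([p[0],p[1]+.0016,.0375]);print(p,'tip exp',proj(c,O).round(1),'spot',proj(c,(.4568,.2687,.0375)).round(1))
x,y=proj(c,O).astype(int);g=I.min(2)
for r in range(y-20,y+26,2): print(r,''.join('#' if v<90 else '+' if v<135 else '.' for v in g[r,x-30:x+31]))
# lid still seated?
A=cv2.imread('pics/r1s.png').astype(int);S=imaging.camera('side')[:,:,::-1].astype(int);print('lid area diff',abs(A-S)[290:365,215:290].max())
E
```

```text
clock: 25.62
tool_pos: [0.4558, 0.2669, 0.1161]
eef_rot: [1.0, -0.0, -0.0, 0.0]
contact_force: [-0.1, -1.0, 0.7]
opening: 0.0261
gripper_force: 39.7
[-0.06 -0.14  1.35] [0.35 0.62 0.41] [0.4558 0.2669 0.1161] 25.975
[-0.44 -0.    1.17] [0.44 0.45 0.53] [0.4558 0.2669 0.1161] 26.375
[0.45582317 0.26690589 0.11609298] tip exp [278.3 218.5] spot [278.1 217.3]
198 ...++++++++++++++++++++++++++++++++++++++++++++++++++++++++++
200 ...++++++++++++++++++++++++++++++++++++++++++++++++++++++++++
202 ..+++++++++++++++++++++++++++####++++++++++++++++++++++++++++
204 ..+++++++++++++++++++++######+++++#####++++++++++++++++++++++
206 ..++++++++++++++++++###++++++++++++++++###+++++++++++++++++++
208 ..++++++++++++++++###+++++++++++++++++++++##+++++++++++++++++
210 ...++++++++++++++##++++++++++++++++++++++++##++++++++++++++++
212 ..++++++++++++++##++++++++++++++++++++++++++##+++++++++++++++
214 ...++++++++++++##++++++++##########++++++++++##++++++++++++++
216 .....++++++++++##++++++#########++###++++++++##++++++++++++++
218 .....++++++++++##++++++#############+#+++++++##++++++++++++++
220 .+....+++++++++##++++++###############+++++++##++++++++++++++
222 ........++++++++##++++################++++++##+++++++++++++++
224 ..........+++++++##+++################++++++#++++++++++++++++
226 .........+.+++++++##++#################+++##+++++++++++++++++
228 ...........+..++++++###################+###++++++++++++++++..
230 ................+++++##+++++++++++++++##+++++++++++++++++....
232 ...............+++++++++++++++++++++++++++++++++++++++.......
234 ..............++++++++++++.+..............+++++++++..........
236 ...........+++++++++++.+++++++++.............+++++...........
238 .........++++++++++++++++++++++++++++++..........++..........
240 .......++++++++++++++++++#+++#######++++++...................
242 ......++++++++++++####################+++++++........+.......
lid area diff 7
```

The tip is inside the ring (tip centre row about 221, ring centre row about 217), but some 2.5 mm towards the camera side. I'll lift off, shift -x and press again.

```bash
python3 shift.py '[[0.02,0,0,-0.005,0,0,0],[0.02,0,0,-0.007,0,0,0],[0.02,-0.0025,0,0,0,0,0],[0.02,0,0,0,0,0,0],[0.02,0,0,0.004,0,0,0],[0.02,0,0,0.004,0,0,0],[0.02,0,0,0.0025,0,0,0],[0.02,0,0,0.0015,0,0,0]]';python3 shift.py '[[0.02,0,0,0,0,0,0],[0.02,0,0,0,0,0,0],[0.02,0,0,0,0,0,0]]'; python3 f.py;python3 f.py;python3 f.py
python3 - <<'E'
from h import *
c,I,s=W('s2');O=s['tool_pos'].copy();O[1]+=.0016;O[2]=.0375
x,y=proj(c,O).astype(int);g=I.min(2)
for r in range(y-18,y+22,2): print(r,''.join('#' if v<90 else '+' if v<135 else '.' for v in g[r,x-30:x+31]))
S=imaging.camera('side')[:,:,::-1];q=cam('side');x,y=proj(q,O).astype(int)
for r in range(y-26,y+4): print(r,S.min(2)[r,x-7:x+8])
E
```

```text
clock: 27.52
tool_pos: [0.4533, 0.2669, 0.1159]
eef_rot: [1.0, -0.0, -0.0, 0.0]
contact_force: [0.4, -0.1, 2.0]
opening: 0.0257
gripper_force: 39.6
clock: 27.9
tool_pos: [0.4533, 0.2669, 0.1162]
eef_rot: [1.0, -0.0, 0.0, 0.0]
contact_force: [-0.2, -0.5, 1.3]
opening: 0.0258
gripper_force: 39.6
[-0.51 -0.3   0.96] [0.29 0.34 0.51] [0.4533 0.2669 0.1161] 28.25
[-0.37 -0.51  0.87] [0.64 0.48 0.4 ] [0.4533 0.2669 0.1161] 28.65
[-0.27 -0.11  1.19] [0.39 0.39 0.4 ] [0.4533 0.2669 0.1161] 29.05
200 ..+++++++++++++++++++++++#############+++++++++++++++++++++++
202 ..+++++++++++++++++++####+++++++++++++###++++++++++++++++++++
204 ..+++++++++++++++++###++++++++++++++++++####+++++++++++++++++
206 ..++++++++++++++++##+++++++++++++++++++++++##++++++++++++++++
208 ...+++++++++++++##++++++++++++++++++++++++++##+++++++++++++++
210 ...++++++++++++##++++++++++++++++++++++++++++##++++++++++++++
212 ....+++++++++++##++++++++++++++++++++++++++++##++++++++++++++
214 +....++++++++++##++++++++##########++++++++++##++++++++++++++
216 ......+++++++++##+++++++###+####++###++++++++##++++++++++++++
218 .......++
[... 1992 characters left out ...]
 69  18  18  18 104 151 152 151 151 150]
153 [150 153 152 150 135  79  18  19   9 105 154 153 151 153 153]
154 [151 150 151 150 143  98   9  16  11 100 148 154 155 157 159]
155 [151 150 151 153 143  99  15  23  13  75 129 149 150 153 153]
156 [151 150 152 150 141 104  15  16  17  73 121 127 130 129 131]
157 [151 151 150 152 150 117  19  21  31  54  87 108 108 109 110]
158 [152 153 153 150 139 100  61  54  68  74  84 105  97 110 112]
159 [150 153 153 148 127  93  58 100  89  56  84 104  92  92 105]
160 [152 150 153 147 114  60  33  11   9  46  87 109 103  85  90]
161 [152 153 148 141 122  73  64  54  49  70  95 108  95  92 103]
162 [151 150 152 150 134 104  96  96  94 106 107  96  76  94 110]
```

The image's up direction is +x here, so that shift went the wrong way. The tip now sits at the base-side edge of the ring. I'll lift straight off, shift +5 mm and press again.

```bash
python3 shift.py '[[0.02,0,0,-0.006,0,0,0],[0.02,0,0,-0.006,0,0,0],[0.02,0,0,0,0,0,0],[0.02,0.005,0,0,0,0,0],[0.02,0,0,0,0,0,0],[0.02,0,0,0,0,0,0]]'
python3 - <<'E'
from h import *
c,I,s=W('s3');O=s['tool_pos'].copy();O[1]+=.0016;O[2]-=.083;print(O)
x,y=proj(c,(O[0],O[1],.0375)).astype(int);g=I.min(2);print(proj(c,O),proj(c,(.4568,.2687,.0375)))
for r in range(y-20,y+26,2): print(r,''.join('#' if v<90 else '+' if v<135 else '.' for v in g[r,x-30:x+31]))
E
```

```text
clock: 29.95
tool_pos: [0.4582, 0.2668, 0.1279]
eef_rot: [1.0, -0.0, -0.0, 0.0]
contact_force: [-0.3, 0.4, -0.4]
opening: 0.0262
gripper_force: 39.6
[0.4582359  0.26840021 0.04488027]
[278.29800194 216.77172354] [277.92221931 215.77810518]
194 .....++++++++++++++++++++++++++++++++++++++++++++++++++++++++
196 .....++++++++++++++++++++++++++++++++++++++++++++++++++++++++
198 ....+++++++++++++++++++++++++++++++++++++++++++++++++++++++++
200 ....+++++++++++++++++++++++++++++++++++++++++++++++++++++++++
202 ...+++++++++++++++++++++++##########+++++++++++++++++++++++++
204 ...+++++++++++++++++++####++++++++++####+++++++++++++++++++++
206 ....++++++++++++++++##++++++++++++++++++##+++++++++++++++++++
208 ....++++++++++++++##++++++++++++++++++++++##+++++++++++++++++
210 ....+++++++++++++##++++++++++++++++++++++++##++++++++++++++++
212 ....++++++++++++##++++++++#########+++++++++##+++++++++++++++
214 ......++++++++++#+++++++###+###++####++++++++#+++++++++++++++
216 ......++++++++++#++++++###############+++++++#+++++++++++++++
218 .......+++++++++##+++++##############+++++++##+++++++++++++++
220 ........++++++++##+++++###############++++++##+++++++++++++++
222 ........+.+++++++##+++################+++++##++++++++++++++++
224 ..........+.++++++##++################++++##+++++++++++++++..
226 ..............++++++######################++++++++++++++++...
228 .................++++#####+++++++++#####++++++++++++++.+.....
230 ..................+.++++++++++++++++++++++++++++++++.........
232 ................+++++++++++++++++++++++++++++++++............
234 ..............+++++++++++++...+...........+++++..............
236 ...........+++++++++++.++++++++..............+++++...........
238 .........+++++++++++++++++++++++++++++++.........++..........
```

```bash
python3 shift.py '[[0.02,0,0,0.005,0,0,0],[0.02,0,0,0.003,0,0,0],[0.02,0,0,0.0025,0,0,0],[0.02,0,0,0.0015,0,0,0],[0.02,0,0,0,0,0,0],[0.02,0,0,0,0,0,0]]'; python3 f.py;python3 f.py;python3 f.py
python3 - <<'E'
from h import *
c,I,s=W('s4');O=s['tool_pos'].copy();O[1]+=.0016;O[2]=.0375
x,y=proj(c,O).astype(int);g=I.min(2)
for r in range(y-18,y+22,2): print(r,''.join('#' if v<90 else '+' if v<135 else '.' for v in g[r,x-30:x+31]))
print(dish(c,I,proj(c,(.4676,.2644,.0375))))
E
```

```text
clock: 30.75
tool_pos: [0.4583, 0.2669, 0.1162]
eef_rot: [1.0, -0.0, -0.0, 0.0]
contact_force: [-0.4, -0.6, 0.9]
opening: 0.0261
gripper_force: 39.6
[-0.25 -0.35  1.06] [0.43 0.25 0.5 ] [0.4583 0.2669 0.1162] 31.1
[-0.89  0.1   1.06] [0.35 0.49 0.6 ] [0.4583 0.2669 0.1161] 31.5
[-0.62 -0.37  0.94] [0.64 0.26 0.38] [0.4583 0.2669 0.1161] 31.9
200 ...++++++++++++++++++++++++++++++++++++++++++++++++++++++++++
202 ...++++++++++++++++++++++++++++++++++++++++++++++++++++++++++
204 ..+++++++++++++++++++++++++++++++++++++++++++++++++++++++++++
206 ..++++++++++++++++++++++++###########++++++++++++++++++++++++
208 ..++++++++++++++++++++####+++++++++++####++++++++++++++++++++
210 ..+++++++++++++++++###++++++++++++++++++###++++++++++++++++++
212 ..++++++++++++++++##++++++++++++++++++++++###++++++++++++++++
214 ...+++++++++++++##+++++++##########+++++++++##+++++++++++++++
216 ...++++++++++++##+++++++###+###+++###++++++++##++++++++++++++
218 ....+++++++++++##++++++###############+++++++##++++++++++++++
220 .....++++++++++##++++++###############+++++++##++++++++++++++
222 ......+++++++++##+++++################+++++++##++++++++++++++
224 .......+++++++++#+++++################+++++++##++++++++++++++
226 .........+++++++##++++#################+++++##+++++++++++++++
228 ........+.+++++++##+++#################++++##++++++++++++++++
230 ..........+.+++++++#####++++++++++++++#++###++++++++++++++++.
232 ...............+++++++++++++++++++++++++++++++++++++++++++...
234 ..............+++++++++++++...............++++++++++++++.....
236 ...........+++++++++++++.++++++.+............+++++++.........
238 .........++++++++++++++++++++++++++++++..........++..........
(((282.3565979003906, 206.115966796875), (64.47123718261719, 66.7125244140625), 83.86565399169922), (np.float64(0.4674428017462448), np.float64(0.26539939644170013), np.float64(0.02536490280237043)))
```

The tip is now centred in the ring (rows about 213–228 inside about 206–233). The spring force is about 2.0 N, which means about 5 mm of travel, and the dish is still in its stand.

```bash
python3 -c "
from workcell import bot, imaging
print(bot.hand_in())"
```

```text
the job is handed in; nothing more can be done
None
```

I handed the job in with the lid seated on its stand and the probe held upright, centred in the ring, its shaft about half in (about 2 N, 5 mm). It took three presses, and on the second the tip sat at the ring's base-side edge and may have touched the pen line.

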